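# Stand the fallen sample carrier back in its loading tray and close up the row

## Task

In the loading tray one sample carrier has tipped over and leans on the low end wall. Push it back up with your fingers so that it stands on its foot like the others, and push it along the tray until the whole row stands upright and close together, hard up against the tall stop wall at the other end. Only push: do not take it between the fingers or lift any carrier, do not knock over the standing ones, and leave everything around the tray where it is.

Things in the scene. Friction and masses are not known exactly. Their poses are not given: they have to be found in the camera images.
- tray: Dark grey plastic loading tray fixed to the table, 198 (x) by 122 (y) mm; origin under its centre, +x towards the tall stop wall (88 mm high). Inside 190 by 114 mm, floor 4 mm up, side walls 30 mm high. Tray and carriers are smooth (friction about 0.3): a carrier slides if pushed below 30 mm height and tips if pushed near its top. With the row fully home the last carrier's origin is at x = +11 mm.
- low_wall (a point): Middle of the outer face of the tray's low end wall, at the wall's top, 45 mm above the table; x and y axes as the tray's (tray x = -99 mm). The wall is 4 mm thick and has a finger cut-out in its middle, 60 mm wide, open above 12 mm height.
- carrier_fallen: Light grey five-place sample carrier, 24 (x) by 110 (y) by 66 mm high, 0.13 kg; origin under its centre. Five capped tubes in a row along y, cap tops 90 mm up. It leans 45 degrees to the tray's -x: its lower long edge is on the floor 41 mm inside the low wall, the caps stick out 16 mm past that wall, 65 to 85 mm above the table. Tipped to within about 20 degrees of upright it falls onto its foot by itself.
- carrier_a: Light grey five-place sample carrier, 24 (x) by 110 (y) by 66 mm high, 0.13 kg; origin under its centre. Five capped tubes in a row along y, cap tops 90 mm up. Stands loose in the tray, nearest to the stop wall.
- carrier_b: Light grey five-place sample carrier, 24 (x) by 110 (y) by 66 mm high, 0.13 kg; origin under its centre. Five capped tubes in a row along y, cap tops 90 mm up. Stands loose in the tray, in the middle of the standing three.
- carrier_c: Light grey five-place sample carrier, 24 (x) by 110 (y) by 66 mm high, 0.13 kg; origin under its centre. Five capped tubes in a row along y, cap tops 90 mm up. Stands loose in the tray, the last of the standing three, next to the fallen one.
- tube_rack: Bystander: black rack of about 50 capped tubes, 106 (x) by 208 (y) by 92 mm high, loose, beside the tray at 200 mm or more between centres. Origin under its centre.
- vial_a: Bystander: amber vial with white cap, 23 mm across, 49 mm high, stands 97 mm from the tray's centre line on its +y side. Origin under its centre.
- vial_b: Bystander: like vial_a, 97 mm from the tray's centre line on its -y side.
- marker: Bystander: marker pen lying flat, 125 (x) by 13 mm, 15 mm high. Origin under its centre.
- scanner: Bystander: hand-held code reader lying on its side, 175 (x) by 62 (y) by 45 mm high. Origin under it.
- timer: Bystander: flat bench timer 62 by 66 by 21 mm. Origin under its centre.
- tip_box: Bystander: box of pipette tips with clear lid, 85 (x) by 124 (y) by 68 mm high. Origin under its centre.
Things that resemble listed ones, but are neither listed nor needed, are in the scene too. Leave any pink or yellow look-alike of the tray alone.

How it is judged (in metres and radians):
At the end, for the whole second after the job is handed in: All four carriers stand upright (within 4 degrees) on the tray floor (underside within 5 mm of it), at rest inside the tray; the fallen one, last of the row, is closed up to within 6 mm of fully home (its origin beyond x = 5 mm in the tray's frame; 11 mm is fully home) (x of carrier_fallen in the frame of tray between 0.005 and 0.09 m and angle between each of carrier_fallen, carrier_a, carrier_b, carrier_c's own z axis and vertical below 0.07 rad and z of each of carrier_fallen, carrier_a, carrier_b, carrier_c in the frame of tray below 0.009 m and linear speed of each of carrier_fallen, carrier_a, carrier_b, carrier_c below 0.01 m/s and x of each of carrier_a, carrier_b, carrier_c in the frame of tray below 0.09 m); the robot touches nothing.
It fails at once if the fallen carrier is taken between the fingers (x of the grasp point in the frame of carrier_fallen between -0.007 and 0.007 m and y of the grasp point in the frame of carrier_fallen between -0.052 and 0.052 m and z of the grasp point in the frame of carrier_fallen between 0 and 0.085 m and contact force between the fingers and carrier_fallen above 0.5 N).
It fails at once if a carrier is lifted off the tray floor (z of any of carrier_fallen, carrier_a, carrier_b, carrier_c in the frame of tray above 0.024 m).
It fails at once if a standing carrier is knocked over (angle between any of carrier_a, carrier_b, carrier_c's own z axis and vertical above 0.5 rad).
It fails at once if something around the tray is pushed out of its place (20 mm) (distance of any of tube_rack, vial_a, vial_b, marker, scanner, timer, tip_box from where it was at the start of the episode above 0.02 m).
It also fails if it takes over 35 s, if anything falls off the work surface, if the arm or the gripper's body presses on something with over 40 N, if the wrist force passes 120 N, or if a joint passes its speed limit or range.

## Robot

A 6-joint arm with a two-finger parallel gripper is mounted at the origin on the work surface. World frame = base frame: x ahead of the robot, y to its left, z up, the work surface at z = 0. Lengths are in m, angles in degrees, forces in N, time in s.
With the tool pointing down it reaches from about 0.35 to 0.875 m from the base axis. Payload 4.2 kg.
Tool frame: the origin (TCP) lies at the very end of the fingers, on their centre line; the grasp point (between the pads) lies 19 mm behind it; z points along the fingers, x is the direction in which the jaws open and shut, and the axes are right-handed (so a half turn about z gives the same grasp; the last joint's range is limited). The gripper opens to 87 mm and grips with 3 to 60 N. Pads are 19 mm wide; open, the fingers measure 117 mm over their backs; the gripper's body (75 mm by 190 mm) begins 51 mm behind the grasp point.
Start: joints at [-58.064, 22.042, 0.453, 0, -68.411, -14.817], TCP at [0.184, -0.597, 0.223] pointing down, gripper open.
Joint ranges: [-179.83, 179.83], [-69.29, 118.12], [-61.27, 80.66], [-181.25, 117.63], [-171.15, -9.14], [-177.46, 177.46]. Speed limits (degrees/s): [159.86, 159.86, 180, 180, 180, 180].

## Interface

Orientations are given as a 3x3 rotation matrix whose columns are the frame's x, y, z axes.
In Python, from station import r gives the robot as it stands.
- The arm moves only by the tool move_arm, never from a script. Its argument "series" is a list that holds one entry, the list of rows, each a list of 7 numbers: the shift along the tool's x, y, z in cm, then the turn, a rotation vector about the tool's x, y, z in degrees, then the opening, from -1 (shut) to 1 (fully open). In form: [[[dx, dy, dz, wx, wy, wz, fingers], ...]]. A call has 1 to 12 rows; each row shifts and turns the commanded pose from where the row before left it, along the tool's axes as they then stand; what a row does not reach is not made up. A row lasts 1/8 s, in which the tool goes at most 62.5 mm and 10.7 degrees, less where a joint would pass 70% of its speed; a pose out of reach is approached as far as the arm can. A call is refused whole if a number of a shift passes 6.25 or a number of a turn 10.7, either way. A call with a gripper value outside its range is refused whole. The fingers move at their own pace and stop on an object; the grip force is fixed at half the most. Time passes only in rows, so rows that do not move let the fingers close. It gives the time, the measured TCP pose, the force and the opening at its end, in the units of the state.
- r.sense(): the state, without advancing time (a new reading comes with each control period).
- r.capture(name): name is "scene" or "side" or "wrist"; returns a dict with "color" (420x560x3 uint8, blue, green, red), "fx", "fy", "cx", "cy" (pixels), "rvec" (rotation vector, rad) and "tvec" (3), from world to camera coordinates, as OpenCV has them; the wrist camera has in their place "tool_from_camera" (4x4, takes a point from camera to tool coordinates, whose origin is the TCP and whose axes are the tool frame's). Camera axes: x right, y down, z forward; pixel columns grow to the right and rows downward; lengths in m; the calibration is good to about 2 mm. A picture is of the moment at which its call begins: read the wrist's pose just before it. There is no depth.
- r.finish_job(): hands the job in, once; it reports no verdict.
The state is a dict: "time_s": time; "joints": joint angles; "joint_velocities": joint speeds; "effort": joint torques, N m; "tcp_pos": TCP position; "ee_rot": TCP orientation; "wrist_force": force on the tool from outside, world axes, zero at the start; "moment": the same for the moment, N m; "gripper_width": opening from 0.0 (shut) to 1.0 (fully open).
Only numpy, scipy, OpenCV 4.12 (cv2) and the standard library are available. Lean on these libraries where they do the work, as an engineer would, in place of code of your own. Each camera call takes 0.05 s, during which the arm holds its last target.

## Working session

There is one attempt and no reset: what is moved stays moved. The work goes in short steps, Python scripts to look and compute and a tool call to move; the robot and the scene stay as the last step left them, time stands still between calls to the robot, and variables do not carry over. Pictures are saved under pics/ and viewed, and the job is handed in when it is done.

Besides the shell and the picture viewer there is one more tool, called by a JSON object that holds its "method" and its "body", one argument or row to a line. move_arm: Moves the arm, as the interface text tells. Its arguments: {"type":"object","properties":{"series":{"type":"array","items":{"type":"array","items":{"type":"array","items":{"type":"number"}}}}},"required":["series"]}

```bash
ls; mkdir -p pics
python3 - <<'E'
from station import r
import cv2,pickle
s=r.sense();print(s)
for n in ["scene","side","wrist"]:
    c=r.capture(n);cv2.imwrite(f"pics/{n}0.png",c["color"]);pickle.dump(c,open(f"{n}0.pkl","wb"))
    print(n,{k:v for k,v in c.items() if k!="color"})
E
```

```text
pics
{'time_s': 0.0, 'joints': array([-5.80637785e+01,  2.20888403e+01,  3.79218865e-01, -2.89171016e-02,
       -6.84104891e+01, -1.48158989e+01]), 'joint_velocities': array([ 0.05434423,  0.00401895,  0.02451116, -0.10443125, -0.00733029,
        0.00750697]), 'effort': array([ 1.06390287e-04, -3.90669858e+01,  1.87406266e+01,  4.21986893e+00,
        1.08411990e-02, -2.07815538e-04]), 'tcp_pos': array([ 0.18381854, -0.5967229 ,  0.22147619]), 'ee_rot': array([[-2.94200607e-01,  9.55743427e-01, -7.10621635e-04],
       [ 9.55741280e-01,  2.94201454e-01,  2.02722467e-03],
       [ 2.14657257e-03, -8.27597031e-05, -9.99997693e-01]]), 'wrist_force': array([-0.03161302,  0.51947124,  0.22650966]), 'moment': array([-0.01510885,  0.01835253, -0.01247287]), 'gripper_width': 0.9952271535583825}
scene {'fx': 452.9517121831512, 'fy': 452.9517121831512, 'cx': 279.90308807944905, 'cy': 208.63567336726294, 'rvec': array([ 1.46247382,  2.04037202, -0.90069575]), 'tvec': array([ 0.17729894, -0.26125896,  1.78978915])}
side {'fx': 427.59440552611244, 'fy': 427.59440552611244, 'cx': 279.3038396222882, 'cy': 209.0174431535341, 'rvec': array([ 0.60083516, -2.57298788,  1.32279913]), 'tvec': array([0.45886517, 0.17513427, 0.9889103 ])}
wrist {'fx': 363.252994432451, 'fy': 363.252994432451, 'cx': 277.23434496339934, 'cy': 203.3849132156001, 'tool_from_camera': array([[ 9.99999673e-01,  4.96040681e-04,  6.38661789e-04,
         2.72750369e-04],
       [-6.52293198e-04,  9.61590259e-01,  2.74488158e-01,
        -7.57917378e-02],
       [-4.77973663e-04, -2.74488485e-01,  9.61590268e-01,
        -1.63061972e-01],
       [ 0.00000000e+00,  0.00000000e+00,  0.00000000e+00,
         1.00000000e+00]])}
```

View pics/scene0.png

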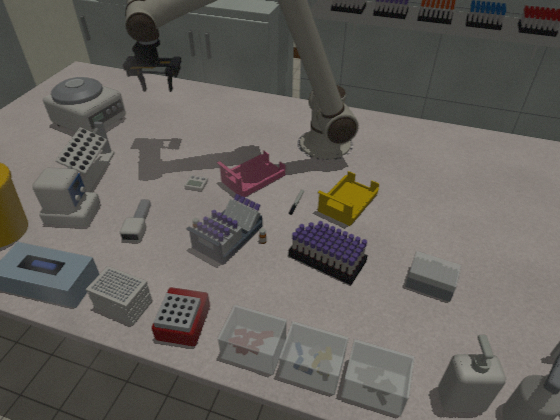

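View pics/side0.png

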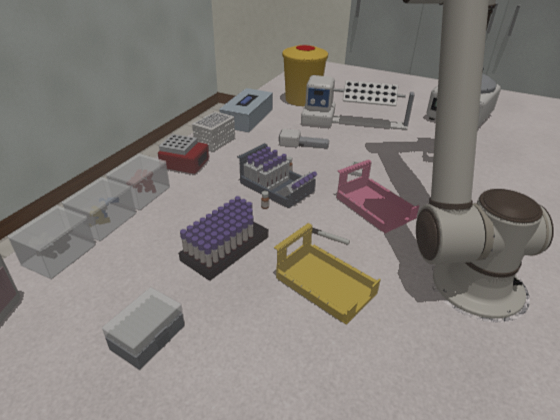

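View pics/wrist0.png

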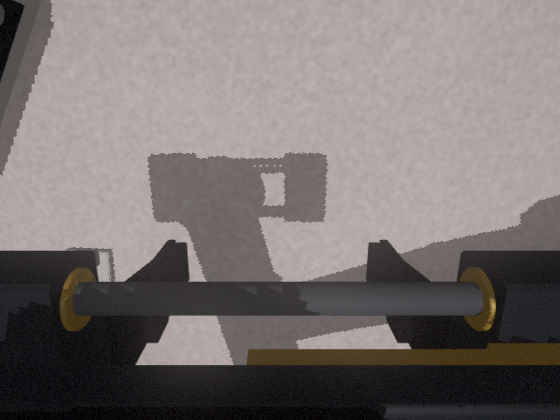

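The dark grey tray with purple caps is at scene (228,228) / side (278,175). The pink tray (252,173) and yellow tray (349,197) in the scene view are the look-alikes. I'll enlarge the grey one to confirm.

Run:
```python
import cv2,numpy as np
a=cv2.imread("pics/scene0.png")[170:270,170:310];b=cv2.imread("pics/side0.png")[135:215,225:345]
cv2.imwrite("pics/cropA.png",cv2.resize(a,(784,560),interpolation=cv2.INTER_CUBIC))
cv2.imwrite("pics/cropB.png",cv2.resize(b,(780,520),interpolation=cv2.INTER_CUBIC))
```

```text
(no output)
```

View pics/cropA.png

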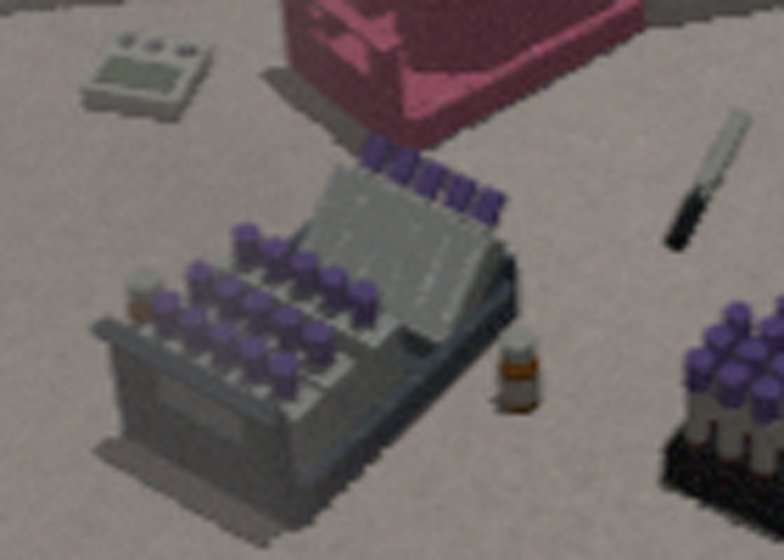

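View pics/cropB.png

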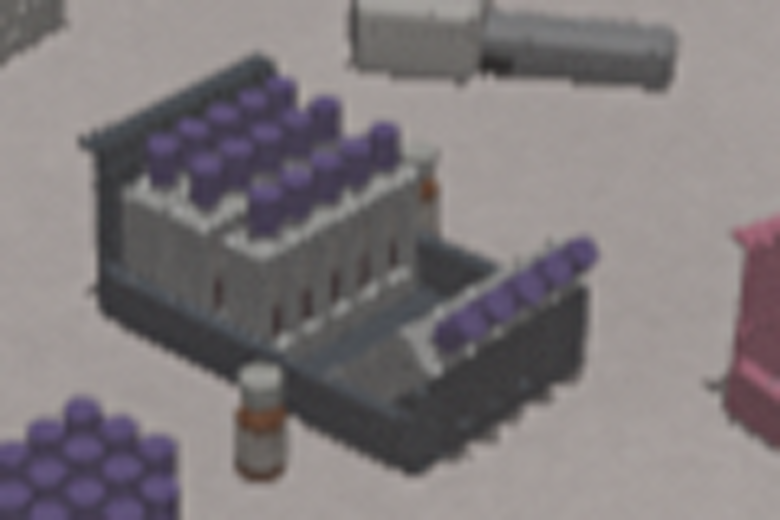

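```bash
cat > h.py <<'E'
import cv2,numpy as np,pickle
def P(c):
    R,_=cv2.Rodrigues(np.array(c["rvec"]));return R,np.array(c["tvec"]),np.array([[c["fx"],0,c["cx"]],[0,c["fy"],c["cy"]],[0,0,1]])
def ray(c,u):
    R,t,K=P(c);o=-R.T@t;d=R.T@np.linalg.inv(K)@np.array([u[0],u[1],1.]);return o,d
def onz(c,u,z):
    o,d=ray(c,u);return o+d*(z-o[2])/d[2]
def tri(c1,u1,c2,u2):
    Ms=[];
    for c,u in((c1,u1),(c2,u2)):
        R,t,K=P(c);Ms.append(K@np.c_[R,t])
    X=cv2.triangulatePoints(Ms[0],Ms[1],np.array(u1,float).reshape(2,1),np.array(u2,float).reshape(2,1)).ravel();return X[:3]/X[3]
def proj(c,X):
    R,t,K=P(c);p=K@(R@np.array(X)+t);return p[:2]/p[2]
E
python3 - <<'E'
from h import *
S=pickle.load(open("scene0.pkl","rb"));D=pickle.load(open("side0.pkl","rb"))
A=lambda u,v:(170+u/5.6-.4,170+v/5.6-.4)
B=lambda u,v:(225+u/6.5-.4,135+v/6.5-.4)
pr=lambda n,x:print(n,np.round(x,4))
pr("stop +y tri",tri(S,A(290,418),D,B(88,140)))
pr("stop +y S z88",onz(S,A(290,418),.088)); pr("D",onz(D,B(88,140),.088))
pr("stop -y tri",tri(S,A(97,325),D,B(265,58)))
pr("stop -y S",onz(S,A(97,325),.088)); pr("D",onz(D,B(265,58),.088))
pr("low +y top tri",tri(S,A(515,258),D,B(413,398)))
pr("D",onz(D,B(413,398),.045)); pr("D -y",onz(D,B(585,285),.045)); pr("D bottom",onz(D,B(413,472),0)); pr("D bottom -y",onz(D,B(583,372),0))
pr("S bottom stop +y",onz(S,A(295,527),0))
pr("D bottom stop +y",onz(D,B(100,312),0))
# caps of fallen ends
pr("cap",tri(S,A(490,207),D,B(452,335)));pr("cap2",tri(S,A(377,153),D,B(583,252)))
pr("vial near",tri(S,A(521,340),D,B(262,377)))
pr("vial far",tri(S,A(143,280),D,B(425,157)))
E
```

```text
stop +y tri [ 0.7082 -0.1208  0.0934]
stop +y S z88 [ 0.7073 -0.1196  0.088 ]
D [ 0.7141 -0.1364  0.088 ]
stop -y tri [ 0.6783 -0.2424  0.0889]
stop -y S [ 0.6792 -0.2413  0.088 ]
D [ 0.6795 -0.2474  0.088 ]
low +y top tri [ 0.5181 -0.0721  0.0435]
D [ 0.5172 -0.0707  0.045 ]
D -y [ 0.486  -0.1905  0.045 ]
D bottom [ 0.5195 -0.079   0.    ]
D bottom -y [ 0.4826 -0.1878  0.    ]
S bottom stop +y [ 0.7048 -0.1263  0.    ]
D bottom stop +y [ 0.7074 -0.1297  0.    ]
cap [ 0.5086 -0.0897  0.0686]
cap2 [ 0.4835 -0.1698  0.0701]
vial near [ 0.5797 -0.0467  0.0483]
vial far [ 0.6003 -0.2615  0.0449]
```

{"method": "move_arm", "body": {
  "series": [
    [[0,0,-1,0,0,10.5,-1],[0,0,-1,0,0,10.5,-1],[0,0,-1,0,0,10.5,-1]]
  ]
}}

```text
time_s: 0.52
tcp_pos: [0.1839, -0.597, 0.2523]
ee_rot: [[0.254, 0.967, -0.0], [0.967, -0.254, 0.001], [0.001, -0.001, -1.0]]
wrist_force: [-0.5, -0.1, -0.5]
gripper_width: 0.741
```

Run:
```python
from h import *
from station import r
s=r.sense();R=s["ee_rot"];print(s["tcp_pos"],R.round(3),s["gripper_width"])
print("d tool cm",R.T@(np.array([.463,-.121,.25])-s["tcp_pos"])*100)
S=pickle.load(open("scene0.pkl","rb"));D=pickle.load(open("side0.pkl","rb"))
A=lambda u,v:(170+u/5.6-.4,170+v/5.6-.4)
# pink: base corner near and stop wall
for n,p,z in(("pink base +y near corner",A(418,148),0),("pink base -y",A(290,70),0)):print(n,onz(S,p,z).round(3))
for p in((336,168),(368,165),(342,205),(377,226),(417,220)):print(p,onz(D,p,0).round(3))
```

```text
[ 0.18392826 -0.5970317   0.25234192] [[ 0.254  0.967 -0.   ]
 [ 0.967 -0.254  0.001]
 [ 0.001 -0.001 -1.   ]] 0.74129805929627
d tool cm [53.13476736 14.88454564  0.2717091 ]
pink base +y near corner [ 0.403 -0.18   0.   ]
pink base -y [ 0.358 -0.285  0.   ]
(336, 168) [ 0.472 -0.353  0.   ]
(368, 165) [ 0.383 -0.422  0.   ]
(342, 205) [ 0.385 -0.16   0.   ]
(377, 226) [ 0.268 -0.11   0.   ]
(417, 220) [ 0.176 -0.187  0.   ]
```

{"method": "move_arm", "body": {
  "series": [
    [[5.9,1.65,0,0,0,0,-1],[5.9,1.65,0,0,0,0,-1],[5.9,1.65,0,0,0,0,-1],[5.9,1.65,0,0,0,0,-1],[5.9,1.65,0,0,0,0,-1],[5.9,1.65,0,0,0,0,-1],[5.9,1.65,0,0,0,0,-1],[5.9,1.65,0,0,0,0,-1],[5.9,1.65,0,0,0,0,-1],[0,0,0,0,0,0,-1],[0,0,0,0,0,0,-1]]
  ]
}}

```text
time_s: 1.9
tcp_pos: [0.4593, -0.1197, 0.2522]
ee_rot: [[0.248, 0.969, -0.001], [0.969, -0.248, -0.0], [-0.0, -0.001, -1.0]]
wrist_force: [0.2, 0.2, -0.2]
gripper_width: 0.004
```

Run:
```python
from h import *
from station import r
s=r.sense();c=r.capture("wrist");print(s["tcp_pos"],s["ee_rot"].round(3),s["gripper_width"])
T=np.eye(4);T[:3,:3]=s["ee_rot"];T[:3,3]=s["tcp_pos"]
W=np.linalg.inv(T@c["tool_from_camera"]);c["rvec"]=cv2.Rodrigues(W[:3,:3])[0].ravel();c["tvec"]=W[:3,3]
pickle.dump(c,open("wrist1.pkl","wb"));cv2.imwrite("pics/wrist1.png",cv2.resize(c["color"],(784,588)))
```

```text
[ 0.45933643 -0.11967933  0.25221736] [[ 0.248  0.969 -0.001]
 [ 0.969 -0.248 -0.   ]
 [-0.    -0.001 -1.   ]] 0.004394673453769209
```

View pics/wrist1.png

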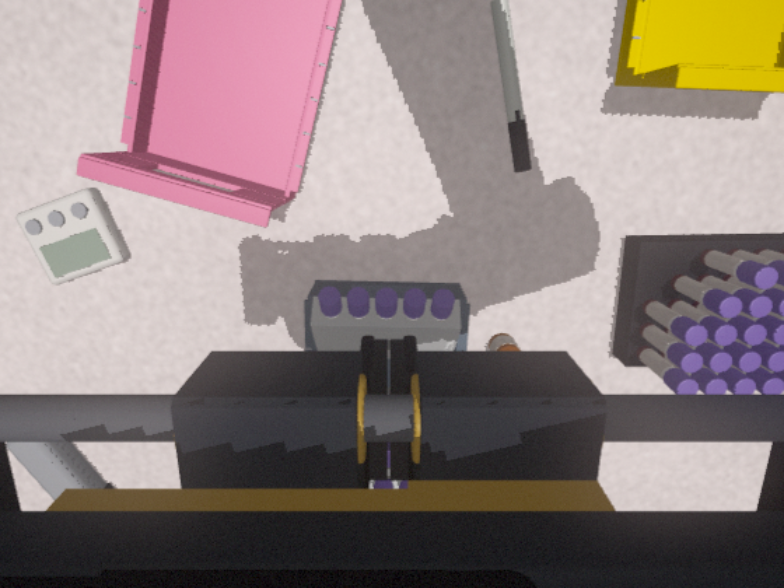

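The wrist view shows the low wall's top edge from (312,281) to (463,283), with the five fallen caps at v≈302 just inside it. The fingers are centred at u≈389. The pink stop wall ends at (270,220).

Run:
```python
from h import *
c=pickle.load(open("wrist1.pkl","rb"))
f=lambda u,v,z:onz(c,(u/1.4,v/1.4),z)
a=f(312,281,.045);b=f(463,283,.045);print(a.round(4),b.round(4),"w",np.linalg.norm(a-b))
d=b-a;yaw=np.degrees(np.arctan2(d[1],d[0]))-90;print("yaw",yaw,"mid",(a+b)/2)
c1=f(329,288,.075);c2=f(443,290,.075);print("caps",c1,c2,(c1+c2)/2, np.degrees(np.arctan2(*(c2-c1)[1::-1]))-90)
print("pink corner",f(268,226,.088),f(85,168,.088))
s=pickle.load(open("scene0.pkl","rb"))
```

```text
[ 0.4709 -0.1819  0.045 ] [ 0.5006 -0.0717  0.045 ] w 0.11415445700006215
yaw -15.089734059881877 mid [ 0.48576319 -0.12682472  0.045     ]
caps [ 0.47180878 -0.16533915  0.075     ] [ 0.49285719 -0.08865875  0.075     ] [ 0.48233299 -0.12699895  0.075     ] -15.349367559204879
pink corner [ 0.41855583 -0.18955307  0.088     ] [ 0.35519869 -0.28960456  0.088     ]
```

Run:
```python
from h import *
c=pickle.load(open("wrist1.pkl","rb"));a=c["color"][185:255,205:345]
cv2.imwrite("pics/crop1.png",cv2.convertScaleAbs(cv2.resize(a,(784,392),interpolation=cv2.INTER_CUBIC),alpha=1.6))
```

```text
(no output)
```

View pics/crop1.png

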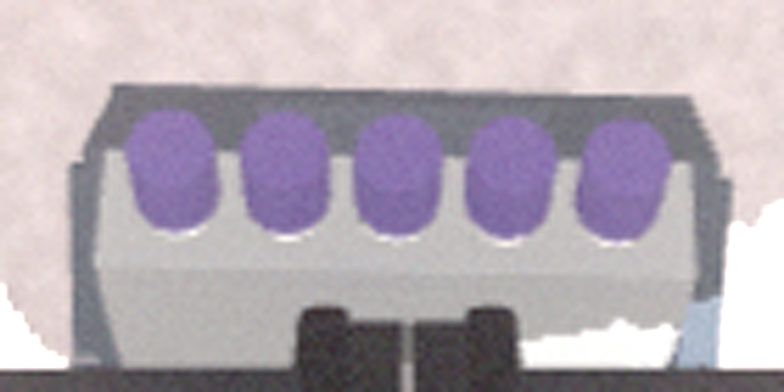

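Run:
```python
from h import *
c=pickle.load(open("wrist1.pkl","rb"))
f=lambda u,v,z:onz(c,(205+u/5.6-.4,185+v/5.6-.4),z)
for n,p,q,z in(("bot",(112,87),(690,98),0),("top",(86,158),(717,172),.045),("cap",(172,108),(625,120),.072)):
    a=f(*p,z);b=f(*q,z);d=b-a;print(n,a.round(4),b.round(4),"mid",((a+b)/2).round(4),"w",np.linalg.norm(d).round(4),"yaw",np.degrees(np.arctan2(d[1],d[0]))-90)
S=pickle.load(open("scene0.pkl","rb"));D=pickle.load(open("side0.pkl","rb"))
yaw=np.radians(-14.9);ex=np.array([np.cos(yaw),np.sin(yaw),0]);
```

```text
bot [ 0.481  -0.1896  0.    ] [ 0.5136 -0.0715  0.    ] mid [ 0.4973 -0.1305  0.    ] w 0.1225 yaw -15.433490773452363
top [ 0.483  -0.1888  0.045 ] [ 0.5155 -0.0728  0.045 ] mid [ 0.4992 -0.1308  0.045 ] w 0.1205 yaw -15.634337635202272
cap [ 0.4708 -0.1651  0.072 ] [ 0.4926 -0.0885  0.072 ] mid [ 0.4817 -0.1268  0.072 ] w 0.0796 yaw -15.881441604659855
```

{"method": "move_arm", "body": {
  "series": [
    [[0,0,0,-10,0,0.8,-1],[0,0,0,-10,0,0,-1],[0,-1.4,3.7,0,0,0,-1],[0,-1.4,3.7,0,0,0,-1],[0,-1.4,3.7,0,0,0,-1],[0,-1.4,3.7,0,0,0,-1],[0,-1.4,3.6,0,0,0,-1],[0,0,0,0,0,0,-1],[0,0,0,0,0,0,-1]]
  ]
}}

```text
time_s: 3.08
tcp_pos: [0.4388, -0.1103, 0.0922]
ee_rot: [[0.275, 0.914, 0.299], [0.961, -0.252, -0.115], [-0.03, 0.319, -0.947]]
wrist_force: [-1.2, 0.7, -0.5]
gripper_width: 0.008
```

```bash
cat >> h.py <<'E'
L=np.array([.4997,-.131,0]);yw=np.radians(-15.2);EX=np.array([np.cos(yw),np.sin(yw),0]);EY=np.array([-np.sin(yw),np.cos(yw),0])
def look(tag,side=(120,205,225,365),wrist=True):
    from station import r
    s=r.sense();p=s["tcp_pos"]-L
    print("t",s["time_s"],"tip tray mm from low wall",np.round([p@EX*1e3,p@EY*1e3,p[2]*1e3],1),"F",s["wrist_force"].round(1),"w",s["gripper_width"])
    R=s["ee_rot"];print("tool y/z/x in tray",[(np.round([v@EX,v@EY,v[2]],3)) for v in (R[:,1],R[:,2],R[:,0])])
    c=r.capture("side");pickle.dump(c,open(f"side_{tag}.pkl","wb"))
    v0,v1,u0,u1=side;a=cv2.resize(c["color"][v0:v1,u0:u1],(784,int(784*(v1-v0)/(u1-u0))),interpolation=cv2.INTER_CUBIC)
    cv2.imwrite(f"pics/side_{tag}.png",a)
    if wrist:
        c=r.capture("wrist");T=np.eye(4);T[:3,:3]=R;T[:3,3]=s["tcp_pos"]
        W=np.linalg.inv(T@c["tool_from_camera"]);c["rvec"]=cv2.Rodrigues(W[:3,:3])[0].ravel();c["tvec"]=W[:3,3]
        pickle.dump(c,open(f"wrist_{tag}.pkl","wb"));cv2.imwrite(f"pics/wrist_{tag}.png",c["color"])
E
python3 -c "
from h import *
look('s1')"
```

```text
t 3.075 tip tray mm from low wall [-64.2   4.   92.2] F [-1.2  0.7 -0.5] w 0.007728828336659795
tool y/z/x in tray [array([ 0.948, -0.003,  0.319]), array([ 0.319, -0.033, -0.947]), array([ 0.014,  0.999, -0.03 ])]
```

View pics/side_s1.png

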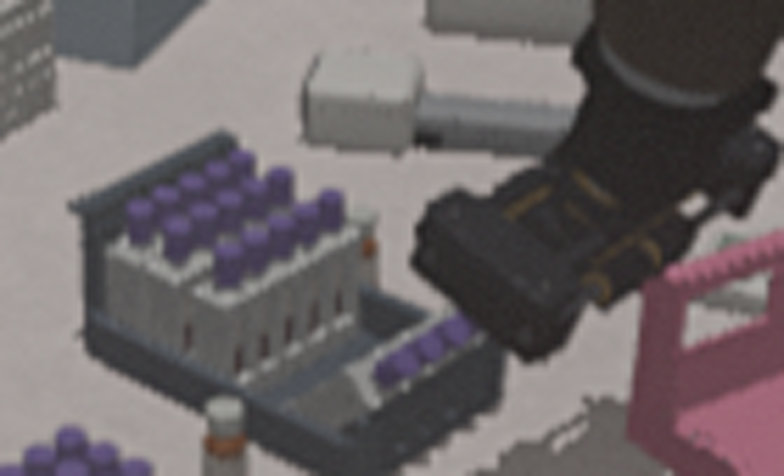

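View pics/wrist_s1.png

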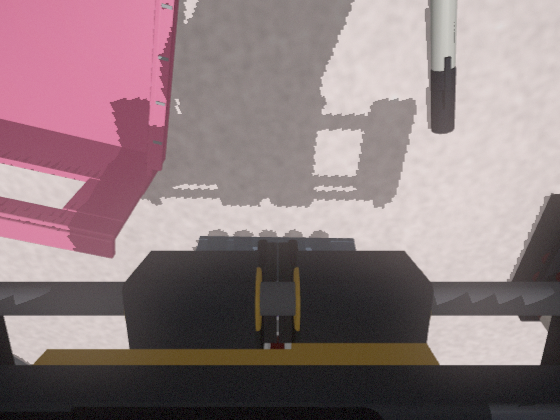

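{"method": "move_arm", "body": {
  "series": [
    [[-0.2,0.3,1.4,0,1.9,-0.8,-1],[-0.2,0.3,1.4,0,0,0,-1],[0,0.3,1.4,0,0,0,-1],[0,0,0,0,0,0,-1],[0,0,0,0,0,0,-1]]
  ]
}}

```text
time_s: 3.8
tcp_pos: [0.4375, -0.1058, 0.0831]
ee_rot: [[0.26, 0.924, 0.28], [0.965, -0.238, -0.111], [-0.035, 0.299, -0.953]]
wrist_force: [0.4, -0.3, -1.0]
gripper_width: 0.002
```

```bash
python3 -c "
from h import *
look('s2')"
```

```text
t 3.8 tip tray mm from low wall [-66.6   8.   83.1] F [ 0.4 -0.3 -1. ] w 0.002081753305396482
tool y/z/x in tray [array([0.954, 0.013, 0.299]), array([ 0.3  , -0.033, -0.953]), array([-0.002,  0.999, -0.035])]
```

View pics/side_s2.png

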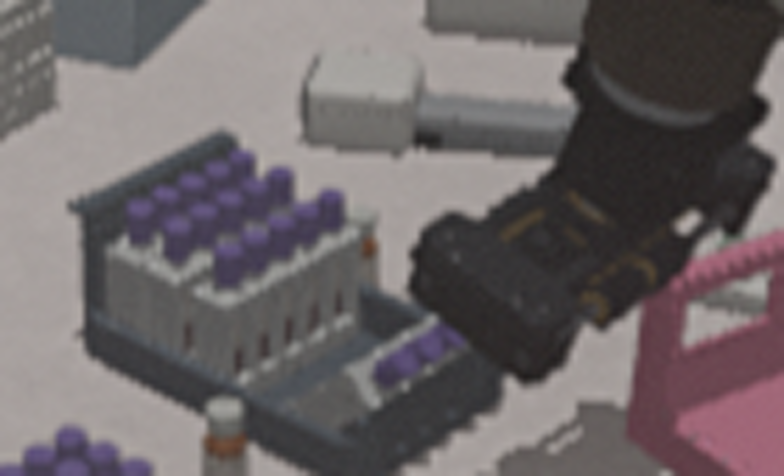

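View pics/wrist_s2.png

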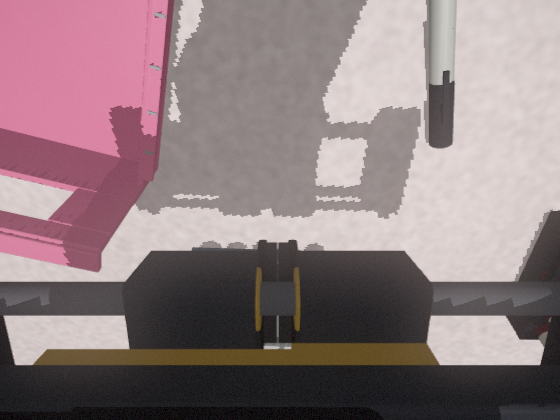

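```bash
python3 -c "
from station import r
s=r.sense();print(s['joints'].round(2),s['joint_velocities'].round(1))"
```

```text
[   3.77    7.31  -61.22   53.61   -9.2  -160.75] [ 0.  -0.2 -0.  -0.  -0.  -0.1]
```

Joints 3 and 5 are at their limits, so a forward tilt isn't reachable this close in. I'll go back to a vertical tool here and push the caps up along an arc.

{"method": "move_arm", "body": {
  "series": [
    [[0,0,-2,9,0,0,-1],[0,0,-1,8.5,0,0,-1],[0,0,0,0,1.9,0,-1],[0,0,0,0,0,0,-1]]
  ]
}}

```text
time_s: 4.4
tcp_pos: [0.4488, -0.1424, 0.1078]
ee_rot: [[0.289, 0.941, 0.175], [0.955, -0.27, -0.126], [-0.071, 0.203, -0.977]]
wrist_force: [-1.1, -1.0, -0.6]
gripper_width: 0.006
```

```bash
python3 -c "
from h import *
look('s3',wrist=False)
from station import r
print(r.sense()['joints'].round(1))"
```

```text
t 4.4 tip tray mm from low wall [-46.1 -24.3 107.8] F [-1.1 -1.  -0.6] w 0.005593558227325199
tool y/z/x in tray [array([ 0.979, -0.014,  0.203]), array([ 0.202, -0.076, -0.977]), array([ 0.029,  0.997, -0.071])]
[   7.1    9.2  -44.7   18.1  -28.2 -128.9]
```

{"method": "move_arm", "body": {
  "series": [
    [[1.2,0,0,4,2.2,-0.8,-1],[1.2,0,0,4,2.2,-0.8,-1],[0,0,0,3.7,0,0,-1],[0,0,0,0,0,0,-1]]
  ]
}}

```text
time_s: 4.95
tcp_pos: [0.4555, -0.1198, 0.1059]
ee_rot: [[0.254, 0.967, -0.001], [0.967, -0.254, -0.0], [-0.0, -0.001, -1.0]]
wrist_force: [-0.5, 0.1, -1.1]
gripper_width: 0.005
```

```bash
python3 -c "
from h import *
look('s4',wrist=False)
from station import r
print(r.sense()['joints'].round(1))"
```

```text
t 4.95 tip tray mm from low wall [-45.6  -0.8 105.9] F [-0.5  0.1 -1.1] w 0.005497327241868045
tool y/z/x in tray [array([ 1.   ,  0.009, -0.001]), array([-0.001, -0.   , -1.   ]), array([-0.009,  1.   , -0.   ])]
[   5.1   14.5  -30.    -0.   -45.7 -109.8]
```

{"method": "move_arm", "body": {
  "series": [
    [[0.1,0,1.8,0,0,0.5,-1],[0,0,1.8,0,0,0,-1],[0,0,1.8,0,0,0,-1],[0,0.7,0,0,0,0,-1],[0,0,0,0,0,0,-1]]
  ]
}}

```text
time_s: 5.62
tcp_pos: [0.4628, -0.1203, 0.0529]
ee_rot: [[0.261, 0.965, 0.001], [0.965, -0.261, 0.0], [0.001, 0.001, -1.0]]
wrist_force: [-0.4, -0.3, -0.6]
gripper_width: 0.009
```

```bash
python3 -c "
from h import *
look('s5',wrist=True)
from station import r
print(r.sense()['joints'].round(1))"
```

```text
t 5.625 tip tray mm from low wall [-38.4   0.6  52.9] F [-0.4 -0.3 -0.6] w 0.009437344293876434
tool y/z/x in tray [array([1.   , 0.001, 0.001]), array([ 0.001,  0.001, -1.   ]), array([-0.001,  1.   ,  0.001])]
[ 4.90e+00  1.98e+01 -3.23e+01 -1.00e-01 -3.79e+01 -1.10e+02]
```

View pics/side_s5.png

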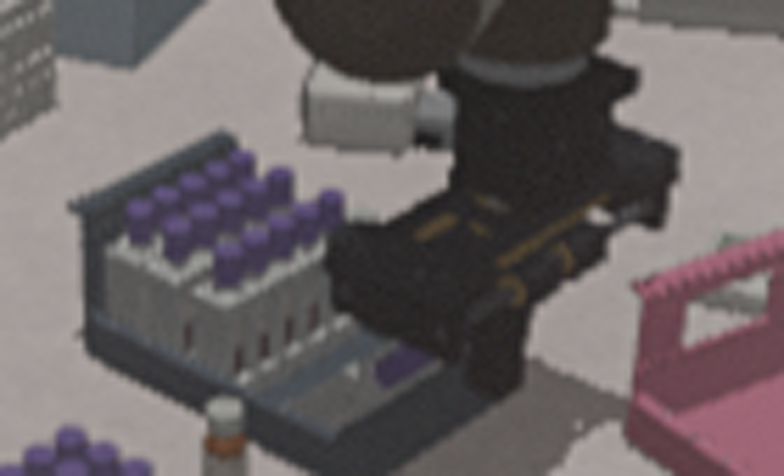

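View pics/wrist_s5.png

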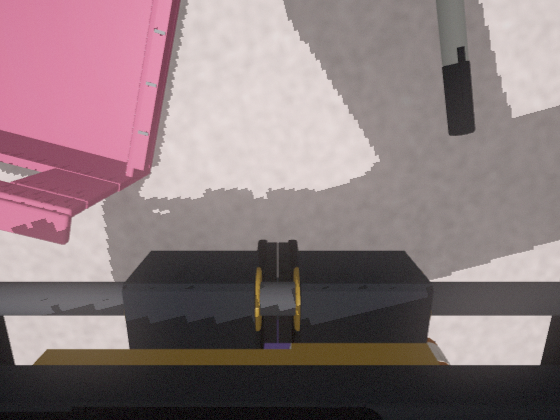

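{"method": "move_arm", "body": {
  "series": [
    [[0,1.0,0,0,0,0,-1],[0,0.4,0,0,0,0,-1],[0,0.4,-0.4,0,0,0,-1],[0,0.4,-0.4,0,0,0,-1],[0,0.4,-0.4,0,0,0,-1],[0,0.4,-0.3,0,0,0,-1],[0,0,0,0,0,0,-1]]
  ]
}}

```text
time_s: 6.6
tcp_pos: [0.4916, -0.1281, 0.0676]
ee_rot: [[0.261, 0.965, 0.0], [0.965, -0.261, 0.001], [0.001, -0.0, -1.0]]
wrist_force: [-0.8, -0.2, -0.6]
gripper_width: 0.006
```

```bash
python3 -c "
from h import *
look('s6',wrist=False)"
```

```text
t 6.6 tip tray mm from low wall [-8.6  0.7 67.6] F [-0.8 -0.2 -0.6] w 0.005527585386843004
tool y/z/x in tray [array([ 1.   ,  0.001, -0.   ]), array([-0.   ,  0.001, -1.   ]), array([-0.001,  1.   ,  0.001])]
```

View pics/side_s6.png

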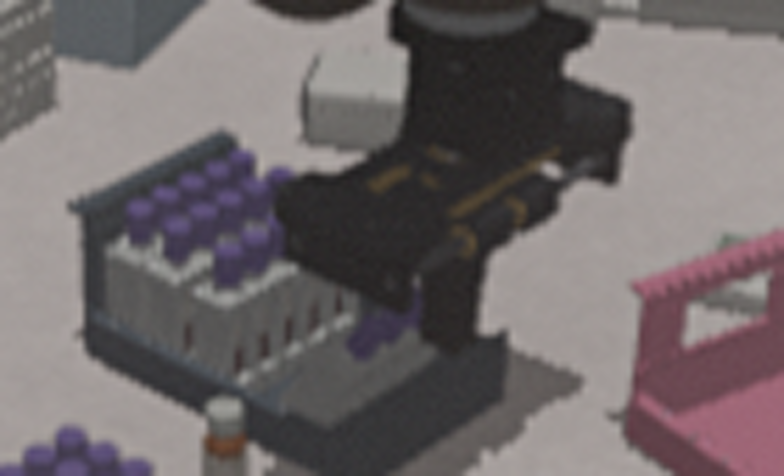

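The caps have moved up and towards the stop wall, with the first cap now at (365,340). I'll check the scene view for any sliding of the foot.

```bash
cat >> h.py <<'E'
def scn(tag):
    from station import r
    c=r.capture("scene");pickle.dump(c,open(f"scene_{tag}.pkl","wb"))
    cv2.imwrite(f"pics/scene_{tag}.png",cv2.resize(c["color"][170:270,170:310],(784,560),interpolation=cv2.INTER_CUBIC))
E
python3 -c "
from h import *
scn('s6')"
```

```text
(no output)
```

View pics/scene_s6.png

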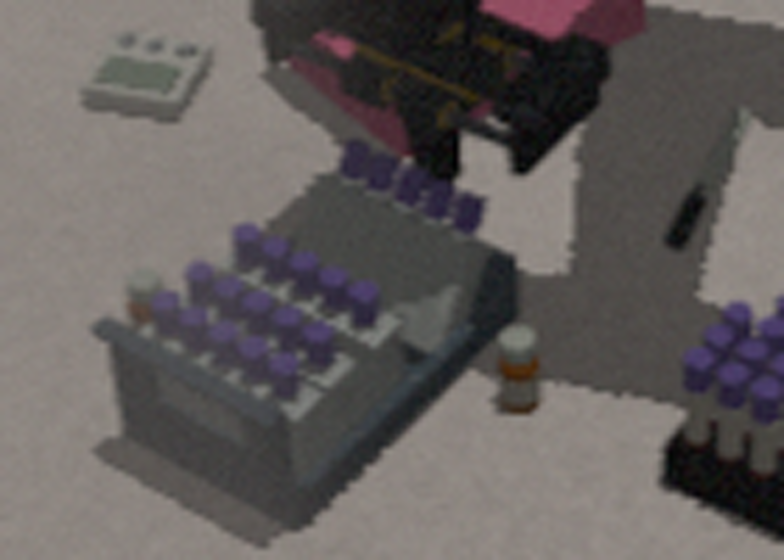

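Run:
```python
from h import *
S=pickle.load(open("scene_s6.pkl","rb"));D=pickle.load(open("side_s6.pkl","rb"))
A=lambda u,v:(170+u/5.6-.4,170+v/5.6-.4)
B=lambda u,v:(225+u/5.6-.4,120+v/5.6-.4)
def tr(x):
    p=x-L;return np.round([p@EX*1e3,p@EY*1e3,p[2]*1e3],1)
print(tr(tri(S,A(468,214),D,B(367,340))))
S0=pickle.load(open("scene0.pkl","rb"));D0=pickle.load(open("side0.pkl","rb"))
print("before",tr(tri(S0,A(490,207),D0,(225+452/6.5-.4,135+335/6.5-.4))))
```

```text
[15.8 40.  77.5]
before [-2.3 42.2 68.6]
```

{"method": "move_arm", "body": {
  "series": [
    [[0,0.4,-0.3,0,0,0,-1],[0,0.4,-0.3,0,0,0,-1],[0,0.4,-0.2,0,0,0,-1],[0,0.4,-0.2,0,0,0,-1],[0,0.3,-0.1,0,0,0,-1],[0,0,0,0,0,0,-1]]
  ]
}}

```text
time_s: 7.45
tcp_pos: [0.5096, -0.133, 0.0783]
ee_rot: [[0.261, 0.965, -0.001], [0.965, -0.261, 0.001], [0.001, -0.001, -1.0]]
wrist_force: [0.0, -0.3, 0.2]
gripper_width: 0.005
```

```bash
python3 -c "
from h import *
look('s7',wrist=False);scn('s7')"
```

```text
t 7.45 tip tray mm from low wall [10.1  0.6 78.3] F [ 0.  -0.3  0.2] w 0.00524128662351864
tool y/z/x in tray [array([ 1.   ,  0.001, -0.001]), array([-0.001,  0.001, -1.   ]), array([-0.001,  1.   ,  0.001])]
```

View pics/side_s7.png

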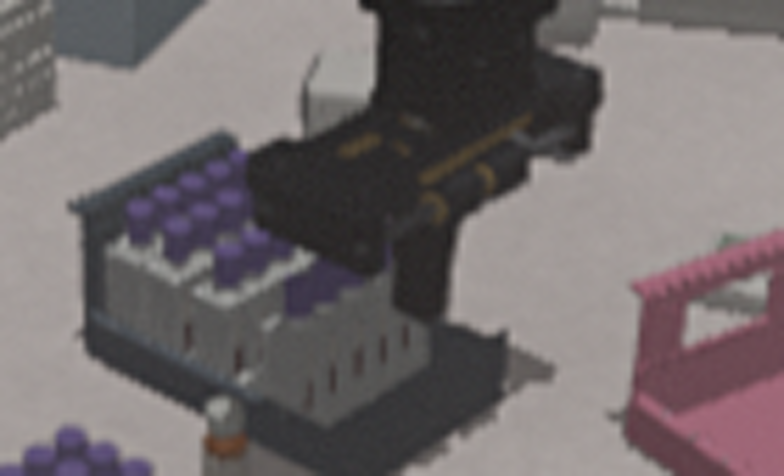

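View pics/scene_s7.png

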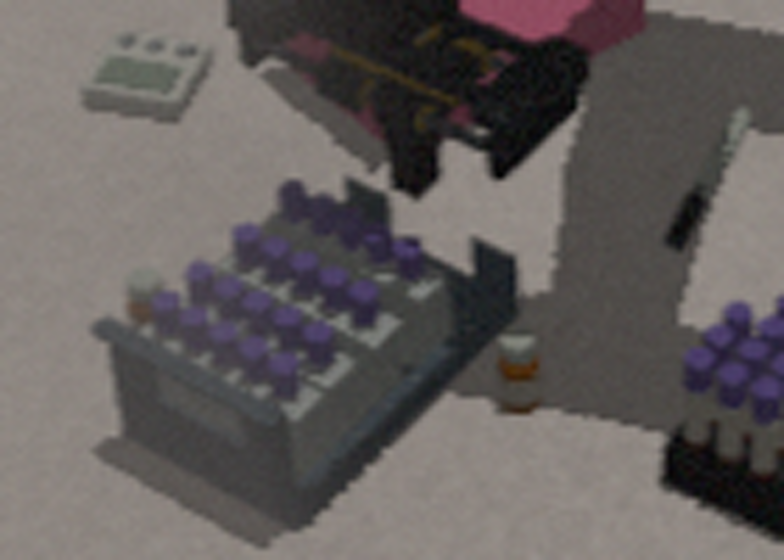

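The fallen carrier now stands: all four cap rows are upright, with its caps at (292,195)–(408,255) in the scene crop. Next I'll find where its rear face is before dropping the fingers behind it.

Run:
```python
from h import *
S=pickle.load(open("scene_s7.pkl","rb"));D=pickle.load(open("side_s7.pkl","rb"))
A=lambda u,v:(170+u/5.6-.4,170+v/5.6-.4)
B=lambda u,v:(225+u/5.6-.4,120+v/5.6-.4)
def tr(x):
    p=x-L;return np.round([p@EX*1e3,p@EY*1e3,p[2]*1e3],1)
for n,a in(("F",(408,240)),("F-",(292,187)),("c",(365,285)),("c-",(246,231)),("b",(320,325)),("a",(285,357))):print(n,"cap top scene on z94",tr(onz(S,A(*a),.094)))
print(tr(tri(S,A(408,257),D,B(300,290))))
print("rear face bottom, side view",tr(onz(D,B(318,430),.004)),tr(onz(D,B(430,360),.004)))
```

```text
F cap top scene on z94 [65.8 39.  94. ]
F- cap top scene on z94 [ 67.3 -39.3  94. ]
c cap top scene on z94 [105.8  41.4  94. ]
c- cap top scene on z94 [108.5 -37.2  94. ]
b cap top scene on z94 [142.1  40.6  94. ]
a cap top scene on z94 [170.1  40.4  94. ]
[65.1 35.9 83.2]
rear face bottom, side view [51.9 31.1  4. ] [ 51.2 -62.7   4. ]
```

{"method": "move_arm", "body": {
  "series": [
    [[0,0.4,0,-5,0,0,-1],[0,0.4,0,-5,0,0,-1],[0,0,0,-5,0,0,-1],[0,0,0,-5,0,0,-1],[0,0,0,0,0,0,-1]]
  ]
}}

```text
time_s: 8.18
tcp_pos: [0.5169, -0.1436, 0.0826]
ee_rot: [[0.267, 0.916, 0.301], [0.964, -0.249, -0.096], [-0.013, 0.315, -0.949]]
wrist_force: [-1.1, -0.9, -0.0]
gripper_width: 0.004
```

```bash
python3 -c "
from h import *
look('s8',wrist=False)
from station import r
print(r.sense()['joints'].round(1))"
```

```text
t 8.175 tip tray mm from low wall [19.9 -7.7 82.6] F [-1.1 -0.9 -0. ] w 0.003918148590293463
tool y/z/x in tray [array([ 0.949, -0.   ,  0.315]), array([ 0.315, -0.013, -0.949]), array([ 0.005,  1.   , -0.013])]
[   3.2   15.1  -46.4   30.3  -12.8 -137.3]
```

{"method": "move_arm", "body": {
  "series": [
    [[0.4,0,0,3,0.4,0,-1],[0.4,0.3,0,3,0.4,0,-1],[0,0.3,0,0,0,0,-1],[0,0,0,0,0,0,-1]]
  ]
}}

```text
time_s: 8.72
tcp_pos: [0.5278, -0.1365, 0.0846]
ee_rot: [[0.264, 0.941, 0.211], [0.965, -0.258, -0.054], [0.003, 0.218, -0.976]]
wrist_force: [-0.8, -0.6, -0.1]
gripper_width: 0.006
```

```bash
python3 -c "
from h import *
look('s9',wrist=False)
from station import r
print(r.sense()['joints'].round(1))"
```

```text
t 8.725 tip tray mm from low wall [28.6  2.  84.6] F [-0.8 -0.6 -0.1] w 0.005939836626661845
tool y/z/x in tray [array([ 0.976, -0.002,  0.218]), array([ 0.218,  0.003, -0.976]), array([0.002, 1.   , 0.003])]
[   4.7   17.5  -34.3    9.2  -26.6 -117.9]
```

{"method": "move_arm", "body": {
  "series": [
    [[-0.1,-0.33,1.5,0,0,0,-1],[-0.1,-0.33,1.5,0,0,0,-1],[0,-0.33,1.5,0,0,0,-1],[0,-0.33,1.5,0,0,0,-1],[0,0,0,0,0,0,-1],[0,0,0,0,0,0,-1]]
  ]
}}

```text
time_s: 9.52
tcp_pos: [0.5273, -0.1386, 0.0239]
ee_rot: [[0.263, 0.941, 0.211], [0.965, -0.258, -0.055], [0.003, 0.218, -0.976]]
wrist_force: [0.6, -0.9, -0.4]
gripper_width: 0.003
```

```bash
python3 -c "
from h import *
look('s10',wrist=False);scn('s10')
from station import r
print(r.sense()['joints'].round(1))"
```

```text
t 9.525 tip tray mm from low wall [28.6 -0.1 23.9] F [ 0.6 -0.9 -0.4] w 0.0028040797044825176
tool y/z/x in tray [array([ 0.976, -0.002,  0.218]), array([ 0.218,  0.003, -0.976]), array([0.001, 1.   , 0.003])]
[   4.1   23.3  -39.5   14.9  -15.7 -123.3]
```

View pics/side_s10.png

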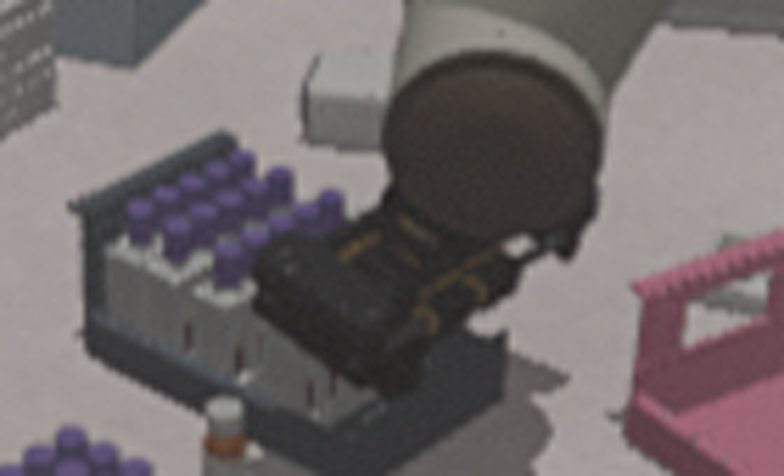

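View pics/scene_s10.png

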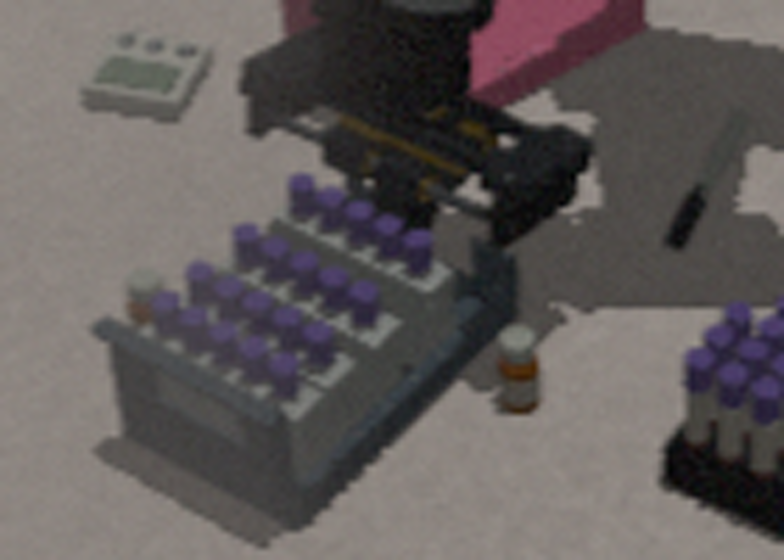

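{"method": "move_arm", "body": {
  "series": [
    [[0,0.49,0.11,0,0,0,-1],[0,0.39,0.09,0,0,0,-1],[0,0.39,0.09,0,0,0,-1],[0,0.39,0.09,0,0,0,-1],[0,0.39,0.09,0,0,0,-1],[0,0.39,0.09,0,0,0,-1],[0,0.39,0.09,0,0,0,-1],[0,0.39,0.09,0,0,0,-1],[0,0,0,0,0,0,-1]]
  ]
}}

```text
time_s: 10.75
tcp_pos: [0.5597, -0.1473, 0.0233]
ee_rot: [[0.263, 0.941, 0.212], [0.965, -0.258, -0.055], [0.003, 0.219, -0.976]]
wrist_force: [-0.2, 0.4, -0.6]
gripper_width: 0.004
```

```bash
python3 -c "
from h import *
look('s11',wrist=False);scn('s11')
from station import r
print(r.sense()['joints'].round(1))"
```

```text
t 10.75 tip tray mm from low wall [62.2  0.  23.3] F [-0.2  0.4 -0.6] w 0.004186315822636578
tool y/z/x in tray [array([ 0.976, -0.002,  0.219]), array([ 0.219,  0.003, -0.976]), array([0.001, 1.   , 0.003])]
[   3.    25.7  -33.8   11.8  -18.8 -119.1]
```

View pics/side_s11.png

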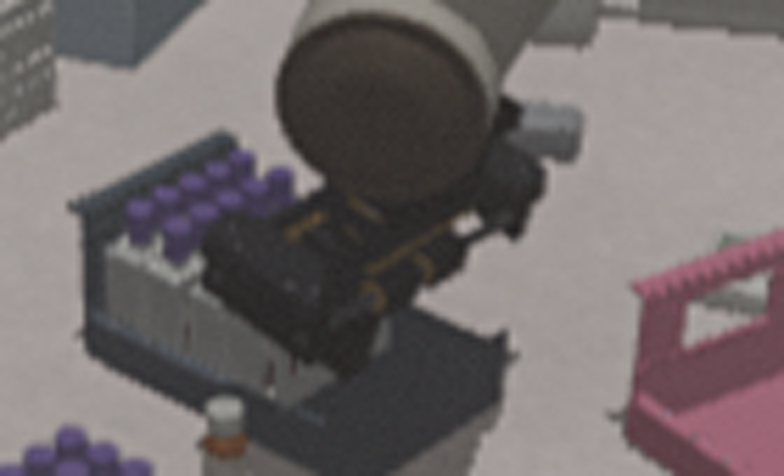

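View pics/scene_s11.png

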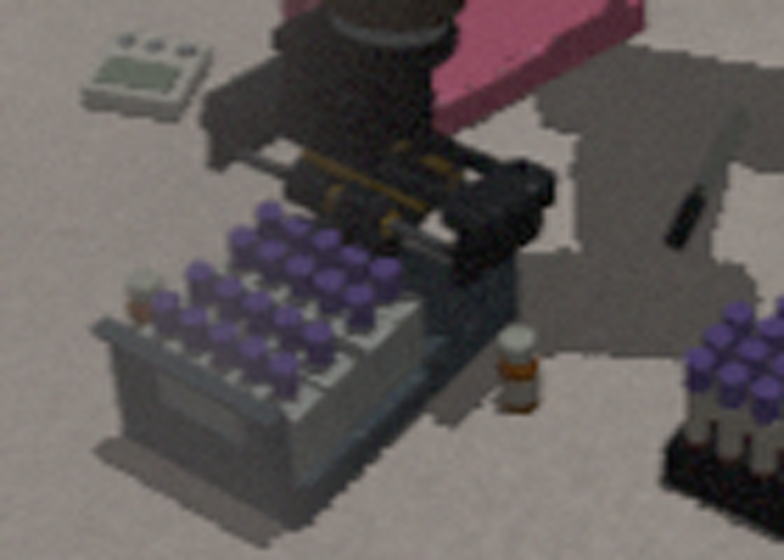

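The fallen carrier is sliding upright and has reached carrier_c; its cap row is now (268,212)–(387,270). I'll carry on towards home.

{"method": "move_arm", "body": {
  "series": [
    [[0,0.39,0.09,0,0,0,-1],[0,0.39,0.09,0,0,0,-1],[0,0.39,0.09,0,0,0,-1],[0,0.39,0.09,0,0,0,-1],[0,0.39,0.09,0,0,0,-1],[0,0,0,0,0,0,-1]]
  ]
}}

```text
time_s: 11.6
tcp_pos: [0.5792, -0.1525, 0.0232]
ee_rot: [[0.263, 0.941, 0.212], [0.965, -0.258, -0.055], [0.003, 0.219, -0.976]]
wrist_force: [0.7, 0.3, 1.5]
gripper_width: 0.005
```

```bash
python3 -c "
from h import *
look('s12',wrist=False);scn('s12')"
```

```text
t 11.6 tip tray mm from low wall [82.4  0.1 23.2] F [0.7 0.3 1.5] w 0.005193913527445207
tool y/z/x in tray [array([ 0.976, -0.002,  0.219]), array([ 0.219,  0.003, -0.976]), array([0.001, 1.   , 0.003])]
```

View pics/scene_s12.png

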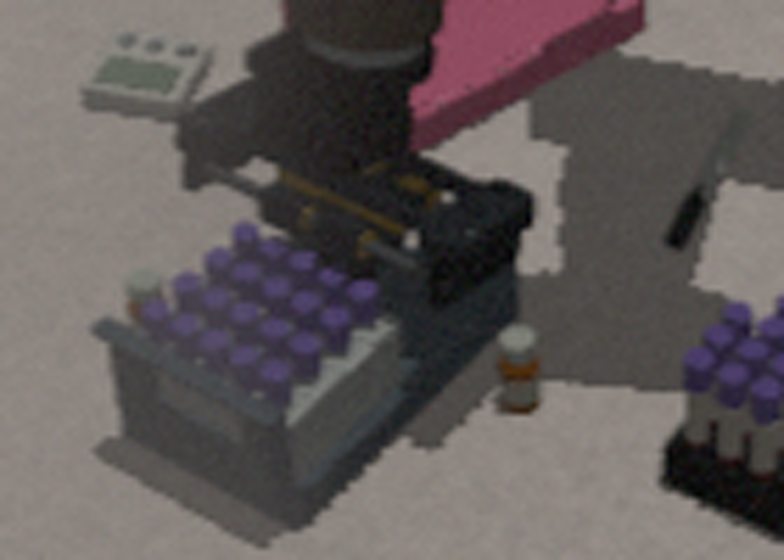

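{"method": "move_arm", "body": {
  "series": [
    [[0,0.2,0.04,0,0,0,-1],[0,0.2,0.04,0,0,0,-1],[0,0,0,0,0,0,-1]]
  ]
}}

```text
time_s: 12.08
tcp_pos: [0.5819, -0.1536, 0.023]
ee_rot: [[0.264, 0.942, 0.21], [0.965, -0.258, -0.055], [0.003, 0.217, -0.976]]
wrist_force: [-2.9, 0.6, 1.8]
gripper_width: 0.003
```

{"method": "move_arm", "body": {
  "series": [
    [[0,0.15,0.03,0,0,0,-1],[0,0,0,0,0,0,-1]]
  ]
}}

```text
time_s: 12.32
tcp_pos: [0.5819, -0.1539, 0.0226]
ee_rot: [[0.264, 0.942, 0.207], [0.965, -0.258, -0.055], [0.002, 0.214, -0.977]]
wrist_force: [-4.2, 3.0, 2.0]
gripper_width: 0.003
```

```bash
python3 -c "
from h import *
look('s13',wrist=False);scn('s13')
S=pickle.load(open('scene_s13.pkl','rb'))
"
```

```text
t 12.325 tip tray mm from low wall [85.4 -0.6 22.6] F [-4.2  3.   2. ] w 0.003285519424031893
tool y/z/x in tray [array([ 0.977, -0.002,  0.214]), array([ 0.214,  0.001, -0.977]), array([0.002, 1.   , 0.002])]
```

View pics/scene_s13.png

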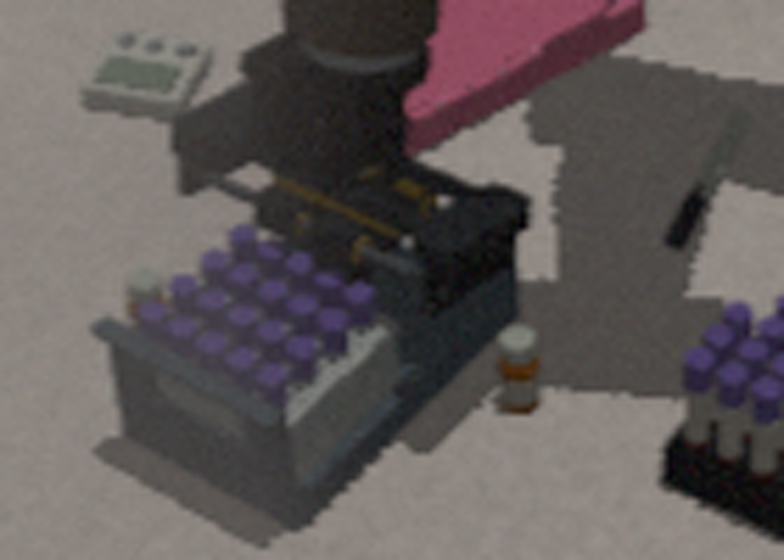

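{"method": "move_arm", "body": {
  "series": [
    [[0,0.2,0.04,0,0,0,-1],[0,0,0,0,0,0,-1]]
  ]
}}

```text
time_s: 12.68
tcp_pos: [0.5819, -0.1544, 0.0219]
ee_rot: [[0.265, 0.943, 0.203], [0.964, -0.259, -0.055], [0.001, 0.21, -0.978]]
wrist_force: [-8.4, 3.9, 3.8]
gripper_width: 0.001
```

{"method": "move_arm", "body": {
  "series": [
    [[0,-0.6,-0.13,0,0,0,-1],[0,-0.8,-0.18,0,0,0,-1],[0,-1.0,-0.2,0,0,0,-1],[0,-1.0,-0.2,0,0,0,-1],[0,0,-2,0,0,0,-1],[0,0,-3,3,0,0,-1],[0,0,-3,3,0,0,-1],[0,0,-3,3,0,0,-1],[0,-1,-3,3,0,0,-1],[0,-2,-2,0,0,0,-1],[0,0,0,0,0,0,-1]]
  ]
}}

```text
time_s: 14.05
tcp_pos: [0.5025, -0.1322, 0.1818]
ee_rot: [[0.263, 0.965, 0.015], [0.965, -0.263, -0.0], [0.004, 0.014, -1.0]]
wrist_force: [-1.2, 0.6, -0.2]
gripper_width: 0.002
```

```bash
python3 -c "
from h import *
look('s14',wrist=True);scn('s14')
"
```

```text
t 14.05 tip tray mm from low wall [  3.   -0.4 181.8] F [-1.2  0.6 -0.2] w 0.0016810378379619696
tool y/z/x in tray [array([ 1.   , -0.001,  0.014]), array([ 0.014,  0.004, -1.   ]), array([0.001, 1.   , 0.004])]
```

View pics/side_s14.png

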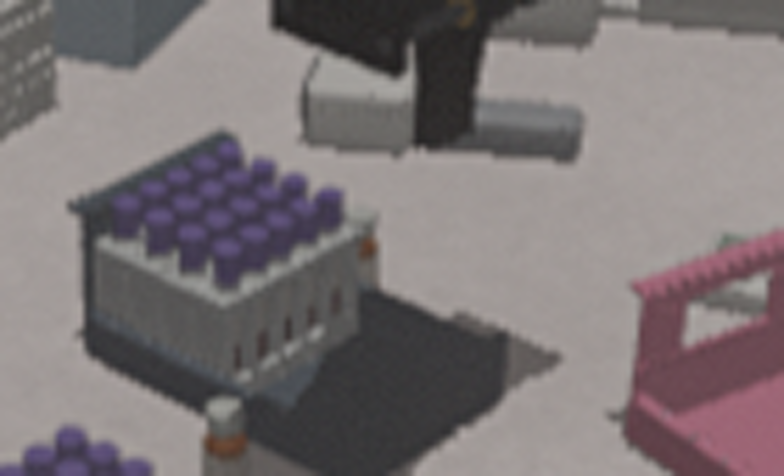

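View pics/scene_s14.png

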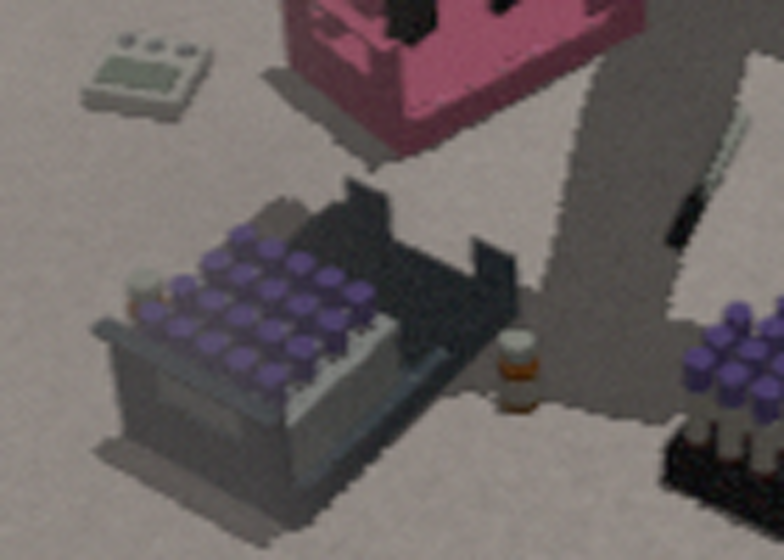

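View pics/wrist_s14.png

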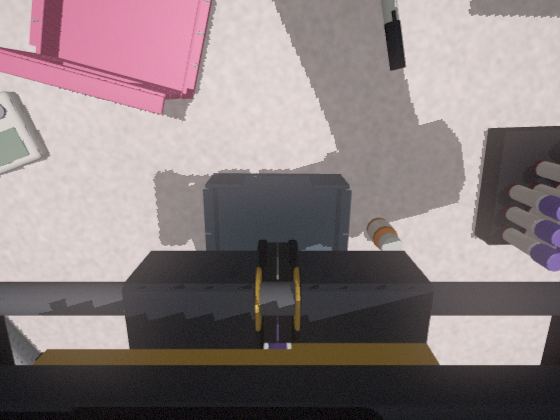

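All four rows stand upright and tight against the stop wall: the last caps run from (243,233) to (360,290) in the scene crop, and the vials, timer and marker haven't shifted. One numeric check before handing in.

Run:
```python
from h import *
S=pickle.load(open("scene_s14.pkl","rb"));D=pickle.load(open("side_s14.pkl","rb"))
A=lambda u,v:(170+u/5.6-.4,170+v/5.6-.4)
B=lambda u,v:(225+u/5.6-.4,120+v/5.6-.4)
def tr(x):
    p=x-L;return np.round([p@EX*1e3-99,p@EY*1e3,p[2]*1e3],1)
for n,a in(("F+",(360,286)),("F-",(243,231)),("c",(334,313)),("b",(303,341)),("a",(270,368))):print(n,tr(onz(S,A(*a),.094)))
print("tri F+",tr(tri(S,A(360,296),D,B(227,258))))
print("stop wall outer (should be 99)",tr(onz(S,A(290,418),.088)),tr(onz(S,A(97,325),.088)))
print("side: rear bottom of F",tr(onz(D,B(240,388),.004)),tr(onz(D,B(357,320),.004)))
# change of non-tray pixels
S0=pickle.load(open("scene0.pkl","rb"))["color"].astype(int)
print(np.abs(S0-S["color"])[230:420].max(axis=2).__gt__(40).sum(0).nonzero()[0])
```

```text
F+ [ 8.9 39.7 94. ]
F- [ 10.4 -38.5  94. ]
c [32.2 41.1 94. ]
b [57.  40.7 94. ]
a [81.3 39.1 94. ]
tri F+ [10.3 40.  88.8]
stop wall outer (should be 99) [98.4 65.4 88. ] [103.1 -59.4  88. ]
side: rear bottom of F [10.4 29.   4. ] [  8.9 -67.7   4. ]
[200 201 206 211 215 216 217 218 224 225 226 227 228 233 234 235 247 248
 249 250 251 252 253 254 255 256 257 258 266 267 268 269 270 271 272 273
 274 275 276 277 278 279 280 281 282 283 284 285 286 287 288 289 290 291
 292 293 294 295]
```

```bash
python3 -c "
from station import r
print(r.sense()['time_s'],r.finish_job())"
```

```text
the job is handed in; nothing more can be done
14.2 None
```

I pushed the fallen carrier back onto its foot and closed the whole row up against the stop wall. I handed the job in at 14.2 s; no verdict was reported.

- **How it was done:** I kept the fingers shut the whole time. With the tool vertical, I pushed the fallen caps up along an arc over the low wall until the carrier dropped onto its foot. Then I put the fingers behind it, 20 mm above the floor and tilted 12°, and slid the row home. It stopped moving at about 10 N. After that I backed off and lifted clear.
- **Last checks:**
  - All four cap rows look upright in both views. They sit at tray x of about 10, 32, 57 and 81 mm, roughly one carrier width apart.
  - The last carrier is at x ≈ 9–10 mm, where 11 mm is fully home.
  - The vials, timer, marker and the part of the rack I could see look unmoved. I did not measure their positions, and I did not check the scanner and tip box closely.
- **What failed or disagreed:**
  - My first try at a 20° forward tilt near the low wall ran into the limits of joints 3 and 5. The tool drifted a few centimetres, touching nothing, and I went back to vertical.
  - One side-view check of the last carrier's rear bottom edge did not fit the other measurements (about 10 mm, against an expected -1 mm). I put this down to picking the wrong pixels and relied on the caps and the stall against the wall instead.
  - The stop wall's corners came out between 98 and 103 mm against a true 99 mm, so these positions are only good to a few millimetres.

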